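# Clamp a mounted specimen in the ratchet vice

### The arm

A 6-joint arm with a two-finger parallel gripper is mounted at the origin on a cart in front of the work surface, level with it; the furniture and walls round the work are solid. World frame = base frame: x ahead of the robot, y to its left, z up, the work surface at z = 0. Lengths are in mm, angles in rad, forces in N, time in s.
With the tool pointing down it reaches from about 350 to 975 mm from the base axis. Payload 7.1 kg.
Tool frame: the origin (TCP) lies midway between the tips of the shut fingers; the grasp point (between the pads) lies 19 mm behind it; z points along the fingers, y is the line along which they close (so a half turn about z gives the same grasp; the last joint's range is limited). The gripper opens to 88 mm and grips with 3 to 60 N. Pads are 20 mm wide; open, the fingers measure 115 mm over their backs; the gripper's body (75 mm by 178 mm) begins 61 mm behind the grasp point.
Start: joints at [-1.214, 0.423, 1.63, -0, 1.089, -0.019], TCP at [229.402, -581.36, 183.175] pointing down, gripper open.
Joint ranges: [-3, 3], [-0.9, 2.11], [0.09, 2.58], [-1.31, 4.45], [0.11, 2.69], [-2.54, 2.54]. Speed limits (rad/s): [2.39, 2.39, 3.01, 3.14, 3.14, 3.14].

### API

Orientations are given as a rotation vector (axis times angle).
In Python, from workcell import ctrl gives the robot as it stands.
- The arm moves only by the shell command python3 -m inch 'ROWS' [OPENING]. ROWS is JSON, a list of rows, each an object with "xyz": the shift along the tool's x, y, z in mm, a list of three; "rot": the turn, a rotation vector about the tool's x, y, z in rad, a list of three. In form: [{"xyz": [dx, dy, dz], "rot": [ax, ay, az]}, ...]. A call has 1 to 12 rows; each row is the pose to reach, as a shift and turn from the pose commanded when the call began, along the tool's axes at that moment; what a row does not reach only later rows make up. A row lasts 1/12 s, in which the tool goes at most 41.7 mm and 7.16 degrees, less where a joint would pass 70% of its speed; a pose out of reach is approached as far as the arm can. A call with a gripper value outside its range is refused whole. OPENING is the closure in counts, from 0 (fully open) to 255 (shut), set as the call begins (- or left out, the last holds). The fingers move at their own pace and stop on an object; the grip force is fixed at half the most. Time passes only in rows, so rows that repeat a pose let the fingers close. It gives the time, the measured TCP pose, the force, the opening and the grip force at its end, in the units of the state.
- ctrl.get_obs(): the state, without advancing time (a new reading comes with each control period).
- ctrl.get_image(name): name is "side" or "top"; returns the picture (480x640x3 uint8, red, green, blue); there is no depth.
- ctrl.camera_model(name): a dict with "fx", "fy", "cx", "cy" (pixels), "k1" (the pictures are not rectified: a ray, as slopes to the right and down, at radius r is drawn at 1 + k1 r^2 times it, then the intrinsics apply), "position" and "attitude" of the camera in the world. Camera axes: x right, y up, looking along -z (the intrinsics and any distortion apply to the point x, -y, -z); pixel columns grow to the right and rows downward; lengths in mm; the calibration is good to about 2 mm. A picture is of the moment at which its call begins. camera_model takes no time and is no camera call.
- ctrl.close_job(): hands the job in; it is judged then, once.
The state is a dict: "t": time; "qpos": joint angles; "qvel": joint speeds; "joint_torque": joint torques, N m; "ee_pos": TCP position; "orientation": TCP orientation; "ft_force": force on the tool from outside, world axes, zero at the start; "moment": the same for the moment, N m; "width": finger opening in mm; "grasp_force": force on a finger pad.
Only numpy, scipy, OpenCV 4.12 (cv2) and the standard library are available. Lean on these libraries where they do the work, as an engineer would, in place of code of your own. Each camera call takes 0.05 s, during which the arm holds its last target. There are 200 camera calls.

### The job

The jaws of the specimen vice stand too close for the mounted specimen: throw the ratchet's pawl out, turn the knob back to open the jaws, and set the wooden block flat and square on the bed between them, wax up. Then throw the pawl back in and advance the knob click by click until the jaw is first felt to bear on the block, then one or two clicks more and no further, so that the ratchet holds it firmly, unstrained. Never force the knob back against the pawl, and leave the petri dish and timer where they are.

Things in the scene. Friction and masses are not known exactly. Their poses are not given: they have to be found in the camera images.
- vice: Specimen vice fixed to the worktop: grey cast base 90 x 246 x 10 mm. Origin: under its middle, on the worktop; its y is the clamping direction (knob at the -y end, fixed back jaw at the +y end), x across, z up. It stands with +y to the robot's right. The steel bed (x -15 to 15 mm) has its top at z = 26; beside it is free space down to z = 10 (on the -x side a rack, up to z = 23).
- bed_middle (a point): On the bed's top (z = 26 mm), midway between the open jaws, where the block's underside belongs: y = 63 mm of the vice. The back jaw (34 mm wide, top at z = 47) stands beyond it; it was set by hand, so its face lies anywhere from y = 83.5 to 92.5 mm, not measured; it stays there. The moving jaw (x -28 to 16, top at z = 47) comes from -y.
- jaw_plate: Steel pressure plate on the moving jaw, 32 x 5 x 18 mm. Origin: middle of its face, which looks to the vice's +y; axes as the vice's. The face lies at y = 43 mm of the vice fully open, 63 to 69 mm at the start (block does not fit). It moves 10 mm per radian of the knob, 1.75 mm a click. Sprung: it yields 1 mm for each 6 N, so each click after the first bite adds about 7 N to the block.
- knob: Black knurled knob, 39 mm diameter, 24 mm high, upright axis, with a toothed wheel (80 mm, 36 teeth) under it, tooth tips 32 mm below the origin. Origin: on the axis, mid height of the knob; x = -7, y = -80, z = 70 mm of the vice. Clockwise from above closes the jaw, a click each 10 degrees. Turning it free takes 0.05 N m; each newton on the block adds 0.010 N m. Stop at the fully open jaw.
- pawl: Steel throw-over pawl, 8 mm thick, swinging on a level pin, held in by its weight. Origin: on the pin; x = -41, y = -150, z = 46 mm of the vice. In: its 70 mm strut lies along the vice's +y, nose in the teeth, and its own z points up (tilt under 0.1 rad). Out: swung 2.0 rad, thumb lever down to the vice's -y, strut standing up, leaning 25 degrees to -y, its end 110 mm above the worktop. Cheeks reach 6 mm above the pin.
- pawl_head (a point): Middle of the head (15 mm diameter, 16 mm wide) on the pawl's thumb lever, 36 mm from the pin; upright above the pin while the pawl is in. Push the head level towards the vice's -y to throw the pawl out; push the then standing strut towards +y to throw it in: 1 to 5 N. Its balance lies 0.65 rad from the in position (so 1.35 rad back from out); past that it falls by itself. A load on the wheel jams it.
- specimen_block: Mounted specimen, loose: plain hardwood block 40 (x) x 30 (y) x 24 (z) mm with a smaller cream wax block 31 x 23 mm on it, 36 mm high in all, about 60 g. Origin: centre of the underside. It starts to the right of the vice (-y of the world). It is clamped across its 30 mm width (its y along the vice's y, either way round); its 40 mm length overhangs the bed by 5 mm each side.
- petri_dish: Open petri dish with seeds, 91 mm in diameter, 16 mm high, behind the knob end of the vice; a bystander. Origin: centre of its underside.
- timer: White bench timer, 62 x 64 x 18 mm, lying near the right edge of the worktop; a bystander. Origin: centre of its underside.
There are look-alikes about, which are no part of the job. What is shaped like the specimen_block but blue, orange or yellow is not meant.

How it is judged:
By the outcome, as a careful person would: the job done as asked, in the order asked, and still so for the second after the job is handed in, with the robot touching nothing.
It also fails if it takes over 72 s, if anything falls off the work surface, if the arm or the gripper's body presses on something with over 40 N, if the wrist force passes 120 N, or if a joint passes its speed limit or range.

## Working session

There is one attempt and no reset: what is moved stays moved. The work goes in short steps, Python scripts to look and compute and a shell command to move; the robot and the scene stay as the last step left them, time stands still between calls to the robot, and variables do not carry over. Pictures are saved under pics/ and viewed, at most 10 in all, crops included, and the job is handed in when it is done.

```bash
ls; mkdir -p pics
python3 - <<'E'
from workcell import ctrl
import cv2
for n in ("top","side"):
    cv2.imwrite(f"pics/{n}0.png",ctrl.get_image(n)[:,:,::-1]); print(n,ctrl.camera_model(n))
o=ctrl.get_obs(); print(o)
E
```

```text
pics
top {'fx': 474.89133026351124, 'fy': 474.89133026351124, 'cx': 320.9894956228184, 'cy': 243.13453391713207, 'k1': -0.05530320407757165, 'position': array([ 306.2330749 ,  -45.12528109, 1082.25030049]), 'attitude': array([ 0.15484215, -0.17904609, -1.65806822])}
side {'fx': 495.4796877393162, 'fy': 495.4796877393162, 'cx': 312.7784815660806, 'cy': 238.97237461577853, 'k1': -0.026553510334940654, 'position': array([246.34310072, 739.76529971, 546.10501178]), 'attitude': array([ 0.23871024, -1.41541998, -2.45533035])}
{'t': 0.1, 'qpos': array([-1.21399542e+00,  4.23743987e-01,  1.63062114e+00, -1.50064997e-06,
        1.08860838e+00, -1.90023496e-02]), 'qvel': array([ 2.16631373e-04, -1.30286754e-03, -1.72357679e-03, -6.86829862e-05,
       -5.27900052e-05,  5.04162990e-04]), 'joint_torque': array([-1.41048964e-03, -5.45613742e+01, -2.74324536e+01,  6.45827665e-02,
        1.87948236e-02, -2.94495521e-05]), 'ee_pos': array([ 229.2116573 , -580.84362789,  182.48926121]), 'orientation': array([-3.08495825e+00, -5.86589657e-01,  3.66508579e-04]), 'ft_force': array([-0.01877344,  0.35582558, -0.32855025]), 'moment': array([-0.00115175,  0.00750921, -0.00643322]), 'grasp_force': 0.0, 'width': 87.91656168899529}
```

View pics/top0.png

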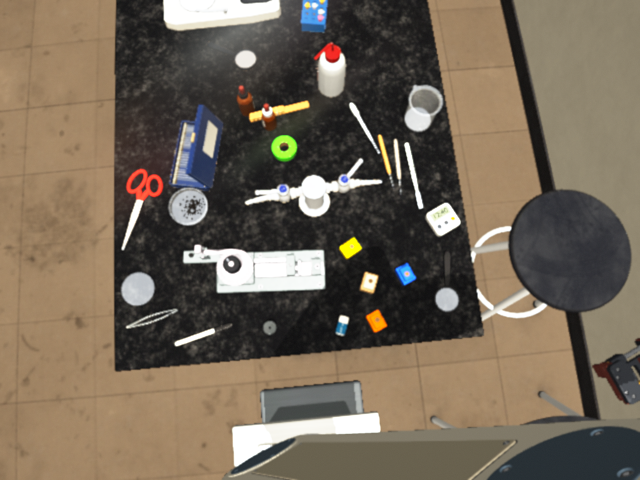

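View pics/side0.png

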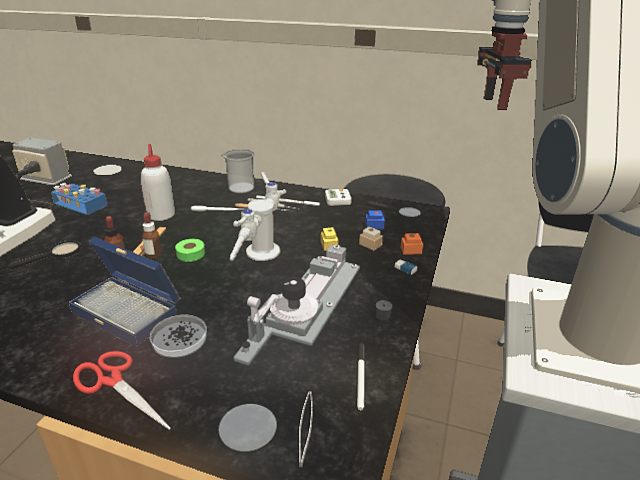

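The top picture shows the vice at about (183–326, 245–292), knob at (232,265), pawl at (200,253), the wood/cream block at (369,282), the gas tap at (314,190), the petri dish at (188,207) and the timer at (442,219). I'll enlarge the vice area for measurement.

```bash
cat > h.py <<'E'
import numpy as np, cv2
from scipy.spatial.transform import Rotation as R
from workcell import ctrl
def cam(n):
    c=ctrl.camera_model(n); return c,R.from_rotvec(c["attitude"]).as_matrix(),np.array(c["position"])
def ray(n,u,v):
    c,A,p=cam(n); d=np.array([(u-c["cx"])/c["fx"],(v-c["cy"])/c["fy"]]); s=d.copy()
    for _ in range(20): s=d/(1+c["k1"]*(s@s))
    return p,A@np.array([s[0],-s[1],-1])
def onz(n,u,v,z):
    p,d=ray(n,u,v); return p+d*(z-p[2])/d[2]
def proj(n,P):
    c,A,p=cam(n); q=(np.atleast_2d(P)-p)@A; s=np.c_[q[:,0],-q[:,1]]/-q[:,2:]
    s=s*(1+c["k1"]*(s**2).sum(1))[:,None]
    return s*[c["fx"],c["fy"]]+[c["cx"],c["cy"]]
def crop(n,u0,v0,w,h,k,f):
    im=ctrl.get_image(n)[v0:v0+h,u0:u0+w,::-1]
    cv2.imwrite(f,cv2.resize(im,None,fx=k,fy=k,interpolation=cv2.INTER_CUBIC))
E
python3 - <<'E'
import cv2,numpy as np
a=cv2.imread('pics/top0.png')[235:335,175:395]; b=cv2.imread('pics/side0.png')[215:375,225:445]
f=lambda x,k:cv2.resize(x,None,fx=k,fy=k,interpolation=cv2.INTER_CUBIC)
cv2.imwrite('pics/top1.png',f(a,3.6)); cv2.imwrite('pics/side1.png',f(b,3.6))
E
```

```text
(no output)
```

View pics/top1.png

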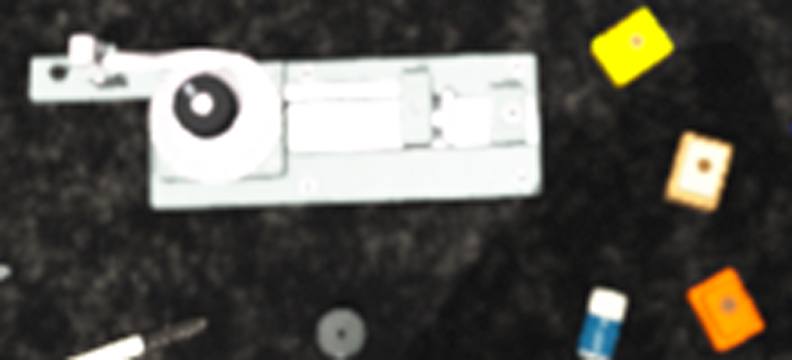

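View pics/side1.png

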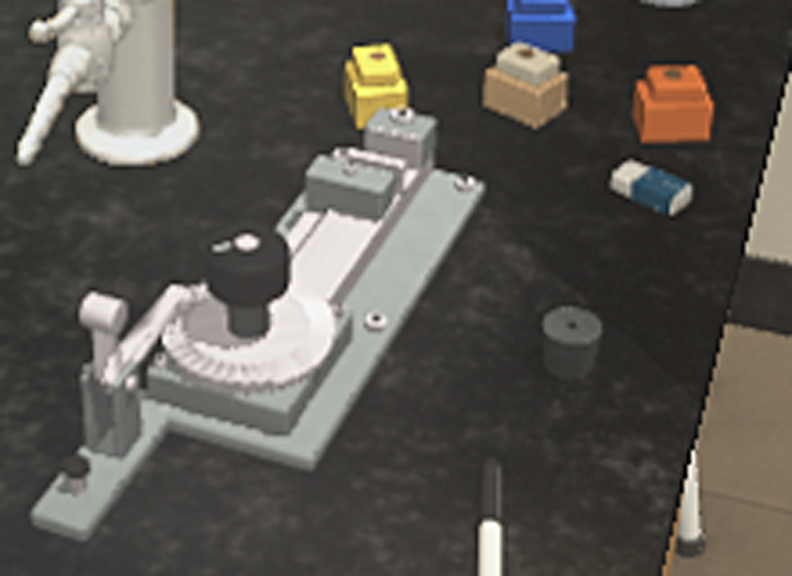

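The top crop shows base corners at crop (538,54), (541,192) and (151,208), head (82,50), knob (205,103) and block corners near (688,131), (735,145), (717,212), (665,200). In the side crop the pawl is in, with its head at (102,308), and the block is at (525,85).

Run:
```python
from h import *
np.set_printoptions(precision=1,suppress=True)
T=lambda x,y,z:onz("top",175+x/3.6,235+y/3.6,z)
c1,c2,c3=T(538,54,10),T(541,192,10),T(151,208,10)
print("corners",c1,c2,c3,np.linalg.norm(c2-c3),np.linalg.norm(c1-c2))
vy=(c2-c3)/np.linalg.norm(c2-c3); phi=np.arctan2(vy[1],vy[0]); print("vice y dir",phi)
vx=np.array([vy[1],-vy[0],0]); print("vx",vx)
o1=(c1+c3)/2; o2=T(205,103,82)+7*vx+80*vy; o3=T(82,46,82)+41*vx+150*vy
print("origins",o1,o2,o3)
hole=T(704,165,36); print("block hole",hole)
for p in [(688,131),(735,145),(717,212),(665,200)]: print(T(*p,24),T(*p,0))
for p in [(694,138),(733,147),(715,207),(672,195)]: print("wood/wax",T(*p,36))
print("side hole", onz("side",225+525/3.6,215+47/3.6,36), "knob side",onz("side",225+247/3.6,215+241/3.6,82),"head",onz("side",225+102/3.6,215+308/3.6,84))
```

```text
corners [516.8 -78.8  10. ] [428.5 -72.2  10. ] [441.2 172.9  10. ] 245.39505852360722 88.49446706060162
vice y dir -1.6225392212013174
vx [-1.   0.1  0. ]
origins [479.  47.  10.] [480.4  43.5  82. ] [484.2  47.   82. ]
block hole [ 432.7 -173.1   36. ]
[ 456.3 -167.1   24. ] [ 459.7 -169.9    0. ]
[ 444.8 -195.4   24. ] [ 447.9 -198.8    0. ]
[ 404.2 -179.3   24. ] [ 406.4 -182.3    0. ]
[ 414.7 -148.    24. ] [ 417.2 -150.3    0. ]
wood/wax [ 449.9 -168.9   36. ]
wood/wax [ 442.1 -192.3   36. ]
wood/wax [ 406.3 -176.9   36. ]
wood/wax [ 416.1 -151.4   36. ]
side hole [ 437.7 -175.7   36. ] knob side [495.1 126.9  82. ] head [533.9 196.5  84. ]
```

```bash
cat >> h.py <<'E'
PHI=-1.6235; VO=np.array([481.5,46.5,0])   # vice pose
VY=np.array([np.cos(PHI),np.sin(PHI),0]); VX=np.array([VY[1],-VY[0],0])
def V(x,y,z): return VO+x*VX+y*VY+np.array([0,0,z])
def go(P,psi):
    o=ctrl.get_obs(); A=R.from_rotvec(o["orientation"]).as_matrix()
    B=np.array([[np.cos(psi),np.sin(psi),0],[np.sin(psi),-np.cos(psi),0],[0,0,-1]])
    print("shift",(A.T@(np.asarray(P)-o["ee_pos"])).round(1),"rot",R.from_matrix(A.T@B).as_rotvec().round(4),"at",o["ee_pos"].round(1),"j6",o["qpos"][5].round(2),"F",o["ft_force"].round(1),"M",o["moment"].round(3),"t",o["t"])
E
python3 - <<'E'
from h import *
print(V(-41,-150,82),V(-7,-80,70),V(0,63,26))
# tap points by both views
from scipy.optimize import least_squares
def tri(a,b): return least_squares(lambda P:np.r_[proj("top",P)[0]-a,proj("side",P)[0]-b],[600,0,100]).x.round(0)
print("tap top",tri((314,186),(262,203)),"arm tip left",tri((249,202),(235,256)),"right",tri((380,182),(318,204)))
print("petri",onz("top",188,207,16),"box",onz("top",205,110,100))
go(V(-41,-126,150),1.519)
E
```

```text
[530.34496244 194.13187205  82.        ] [492.70462259 126.02016369  70.        ] [478.18120551 -16.41252342  26.        ]
tap top [638. -67. 112.] arm tip left [627.  79.  75.] right [ 616. -227.   51.]
petri [647.49538887 229.60580704  16.        ] box [846.00965447 162.35526007 100.        ]
shift [ 554.6 -588.5   33.3] rot [-1.2000e-03 -8.0000e-04 -1.1432e+00] at [ 229.2 -580.8  182.5] j6 -0.02 F [-0.   0.4 -0.3] M [-0.001  0.008 -0.006] t 0.1
```

```bash
python3 -m inch '[{"xyz":[280,-295,0],"rot":[0,0,-0.6]},{"xyz":[280,-295,0],"rot":[0,0,-0.6]},{"xyz":[280,-295,0],"rot":[0,0,-0.6]},{"xyz":[280,-295,0],"rot":[0,0,-0.6]},{"xyz":[280,-295,0],"rot":[0,0,-0.6]},{"xyz":[280,-295,0],"rot":[0,0,-0.6]},{"xyz":[280,-295,0],"rot":[0,0,-0.6]},{"xyz":[280,-295,0],"rot":[0,0,-0.6]},{"xyz":[280,-295,0],"rot":[0,0,-0.6]},{"xyz":[280,-295,0],"rot":[0,0,-0.6]},{"xyz":[280,-295,0],"rot":[0,0,-0.6]}]' 255
python3 -c "
from h import *
go(V(-41,-126,130),1.519)"
```

```text
t: 1.02
ee_pos: [382.4, -199.8, 183.0]
orientation: [-2.771, -1.478, -0.001]
ft_force: [-0.2, -0.8, -0.6]
width: 18.1
grasp_force: 0.0
shift [388.9 -84.2  53.5] rot [-0.0008 -0.0014 -0.5389] at [ 382.4 -199.8  183. ] j6 0.08 F [-0.2 -0.8 -0.6] M [-0.027 -0.031  0.029] t 1.0167
```

```bash
python3 -m inch '[{"xyz":[389,-84,53],"rot":[0,0,-0.54]},{"xyz":[389,-84,53],"rot":[0,0,-0.54]},{"xyz":[389,-84,53],"rot":[0,0,-0.54]},{"xyz":[389,-84,53],"rot":[0,0,-0.54]},{"xyz":[389,-84,53],"rot":[0,0,-0.54]},{"xyz":[389,-84,53],"rot":[0,0,-0.54]},{"xyz":[389,-84,53],"rot":[0,0,-0.54]},{"xyz":[389,-84,53],"rot":[0,0,-0.54]},{"xyz":[389,-84,53],"rot":[0,0,-0.54]},{"xyz":[389,-84,53],"rot":[0,0,-0.54]},{"xyz":[389,-84,53],"rot":[0,0,-0.54]},{"xyz":[389,-84,53],"rot":[0,0,-0.54]}]' 255
python3 - <<'E'
from h import *
go(V(-41,-124,71),1.519)
a=ctrl.get_image("top")[200:320,150:300,::-1]; b=ctrl.get_image("side")[180:380,200:400,::-1]
f=lambda x,k:cv2.resize(x,None,fx=k,fy=k,interpolation=cv2.INTER_CUBIC)
a,b=f(a,2.6),f(b,2); h=min(len(a),len(b)); cv2.imwrite("pics/c1.png",np.hstack([a[:h],b[:h]]))
E
```

```text
t: 2.02
ee_pos: [530.0, 165.5, 129.4]
orientation: [-2.279, -2.162, 0.002]
ft_force: [0.2, 0.3, -0.1]
width: 0.6
grasp_force: 0.0
shift [ 2.7 -1.1 58.4] rot [-0.0012  0.0007 -0.001 ] at [530.  165.5 129.4] j6 0.33 F [ 0.2  0.3 -0.1] M [-0.006 -0.079  0.04 ] t 2.0167
```

View pics/c1.png

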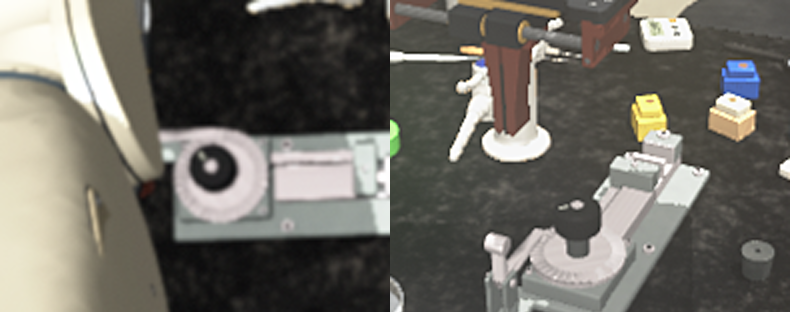

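The side view shows the shut fingers standing above the wheel side of the pawl, at (507,130), with the head free at (497,242). Next I descend and push the head.

```bash
python3 -m inch '[{"xyz":[2,-1,30],"rot":[0,0,0]},{"xyz":[2,-1,58],"rot":[0,0,0]},{"xyz":[2,-1,58],"rot":[0,0,0]},{"xyz":[10,-1,58],"rot":[0,0,0]},{"xyz":[18,-1,58],"rot":[0,0,0]},{"xyz":[26,-1,58],"rot":[0,0,0]},{"xyz":[34,-1,58],"rot":[0,0,0]},{"xyz":[42,-1,58],"rot":[0,0,0]},{"xyz":[62,-1,58],"rot":[0,0,0]},{"xyz":[85,-1,58],"rot":[0,0,0]},{"xyz":[90,-1,58],"rot":[0,0,0]},{"xyz":[90,-1,58],"rot":[0,0,0]}]' 255
python3 -m inch '[{"xyz":[0,0,-40],"rot":[0,0,0]},{"xyz":[0,0,-80],"rot":[0,0,0]},{"xyz":[30,-80,-90],"rot":[0,0,0]},{"xyz":[60,-110,-90],"rot":[0,0,0]},{"xyz":[60,-110,-90],"rot":[0,0,0]}]' 0
python3 - <<'E'
from h import *
go(V(-7,-80,130),0.3)
crop("side",220,230,160,150,4,"pics/c2.png")
E
```

```text
t: 3.12
ee_pos: [534.3, 257.0, 72.7]
orientation: [2.279, 2.162, 0.002]
ft_force: [0.0, 0.4, 0.8]
width: 0.7
grasp_force: 0.0
t: 3.53
ee_pos: [427.9, 319.6, 163.2]
orientation: [2.284, 2.156, 0.002]
ft_force: [0.4, 0.5, -0.3]
width: 30.3
grasp_force: 0.0
shift [-189.6   75.8   33.2] rot [ 6.0000e-04 -1.4000e-03  1.2133e+00] at [427.9 319.6 163.2] j6 0.68 F [ 0.4  0.5 -0.3] M [-0.014 -0.091 -0.006] t 3.5333
```

View pics/c2.png

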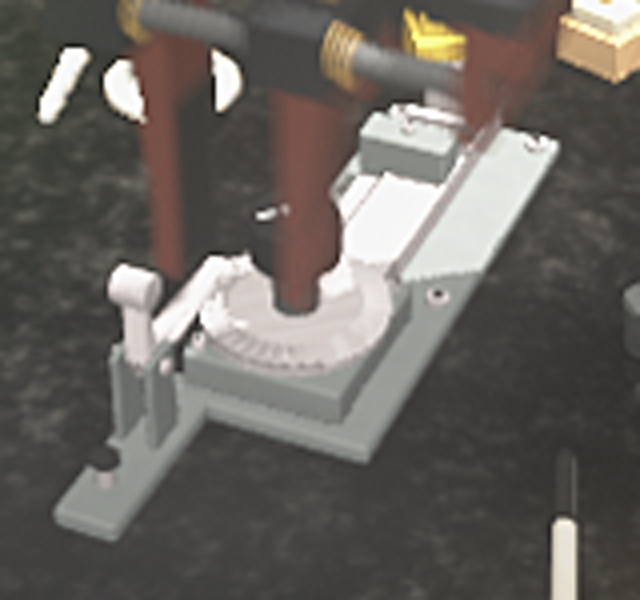

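The pawl is still in, with its head at crop (135,285). I'll repeat the push slowly and watch it.

```bash
python3 -m inch '[{"xyz":[-148,108,0],"rot":[0,0,0]},{"xyz":[-148,108,0],"rot":[0,0,0]},{"xyz":[-148,108,0],"rot":[0,0,0]},{"xyz":[-148,108,0],"rot":[0,0,0]},{"xyz":[-148,108,0],"rot":[0,0,0]},{"xyz":[-148,108,0],"rot":[0,0,0]},{"xyz":[-148,108,50],"rot":[0,0,0]},{"xyz":[-148,108,92],"rot":[0,0,0]},{"xyz":[-148,108,92],"rot":[0,0,0]},{"xyz":[-148,108,92],"rot":[0,0,0]}]' 255
python3 -c "
from h import *
go(V(-41,-126,71),1.519)"
python3 -m inch '[{"xyz":[4,0,0],"rot":[0,0,0]},{"xyz":[8,0,0],"rot":[0,0,0]},{"xyz":[12,0,0],"rot":[0,0,0]},{"xyz":[16,0,0],"rot":[0,0,0]},{"xyz":[20,0,0],"rot":[0,0,0]},{"xyz":[24,0,0],"rot":[0,0,0]},{"xyz":[28,0,0],"rot":[0,0,0]},{"xyz":[28,0,0],"rot":[0,0,0]}]' 255
python3 - <<'E'
from h import *
go(V(-41,-126,71),1.519)
crop("side",220,230,160,150,4,"pics/c3.png")
E
```

```text
t: 4.42
ee_pos: [525.0, 165.9, 67.6]
orientation: [-2.279, -2.158, 0.01]
ft_force: [0.0, 0.3, 0.5]
width: 0.6
grasp_force: 0.0
shift [ 4.4  3.8 -3.5] rot [-0.0067  0.0023 -0.0028] at [525.  165.9  67.6] j6 0.34 F [0.  0.3 0.5] M [-0.049 -0.113 -0.019] t 4.4167
t: 5.08
ee_pos: [530.0, 195.2, 70.3]
orientation: [2.281, 2.16, 0.001]
ft_force: [-0.2, 0.4, -0.5]
width: 0.4
grasp_force: 0.0
shift [-25.1   0.4  -0.7] rot [ 0.0005 -0.0003 -0.0026] at [530.  195.2  70.3] j6 0.39 F [-0.2  0.4 -0.5] M [-0.057 -0.084 -0.004] t 5.0833
```

View pics/c3.png

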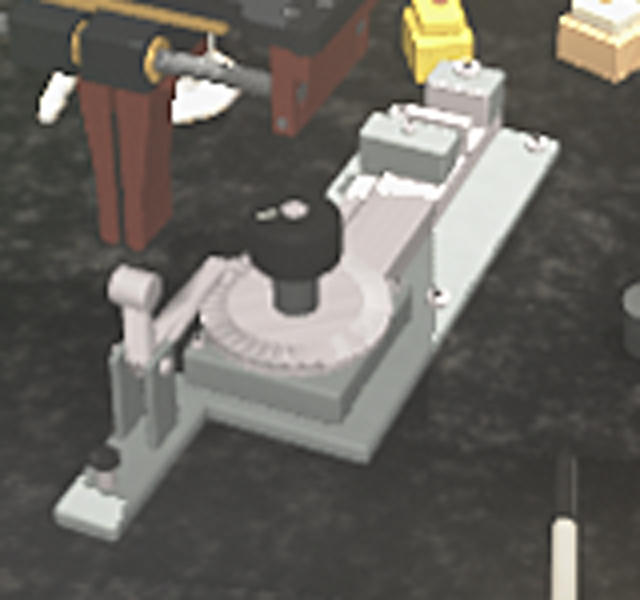

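Run:
```python
from h import *
np.set_printoptions(precision=1,suppress=True)
print("tcp proj",proj("side",[530,195.2,70.3]),"seen tip",[220+122/4,230+247/4])
print("head proj",proj("side",V(-41,-150,82)),"seen",220+135/4,230+285/4)
print("knobtop proj",proj("side",V(-7,-80,82)),"seen",220+293/4,230+209/4)
for n,p in dict(c1=(45,123,10),c2=(45,-123,10),c3=(-45,123,10)).items(): print(n,proj("side",V(*p)),proj("top",V(*p)))
```

```text
tcp proj [[256.5 307.7]] seen tip [250.5, 291.75]
head proj [[256.2 301.2]] seen 253.75 301.25
knobtop proj [[295.2 281.9]] seen 293.25 282.25
c1 [[361.5 263.3]] [[326.  287.6]]
c2 [[314.4 340.7]] [[217.4 291.9]]
c3 [[319.6 254. ]] [[324.3 248.6]]
```

Run:
```python
from h import *
np.set_printoptions(precision=1,suppress=True)
print("c1 tcp proj",proj("side",[530,165.5,129.4]),"seen",258.5,246.5)
o=ctrl.get_obs(); print(o["ee_pos"],o["qpos"])
for z in (70,80,90,100): print(z,proj("side",[530,195.2,z]), onz("side",250.5,291.7,z))
a=ctrl.get_image("side")[30:330,120:420,::-1]; b=ctrl.get_image("top")[100:400,100:400,::-1]
cv2.imwrite("pics/c4.png",cv2.resize(np.hstack([a,b]),(800,400),interpolation=cv2.INTER_CUBIC))
```

```text
c1 tcp proj [[262.7 265.7]] seen 258.5 246.5
[529.9 194.8  70.2] [0.3 0.5 1.8 0.  0.8 0.4]
70 [[256.5 307.9]] [557.  160.3  70. ]
80 [[256.1 302.7]] [550.5 172.4  80. ]
90 [[255.8 297.4]] [544.  184.6  90. ]
100 [[255.4 292.1]] [537.5 196.8 100. ]
```

View pics/c4.png

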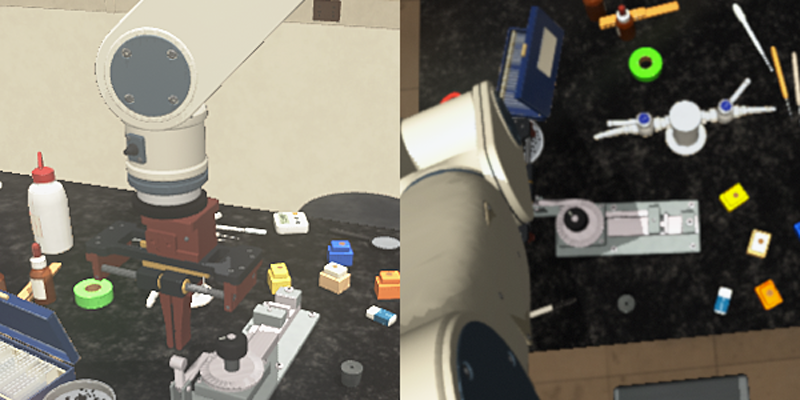

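The fingers, at left (175,345), appear about 16–19 px higher than the reported TCP projects to. I'll estimate the constant offset numerically from the stored pictures.

Run:
```python
from h import *
np.set_printoptions(precision=1,suppress=True)
s=cv2.imread("pics/side0.png").astype(int); t=cv2.imread("pics/top0.png").astype(int)
def red(im): b,g,r=im[...,0],im[...,1],im[...,2]; return (r>g*1.5)&(r>b*1.5)&(r>35)&(r<180)
m=red(s); m[:, :460]=0; m[150:]=0; v,u=np.nonzero(m); print("side red bbox",u.min(),u.max(),v.min(),v.max())
for r in range(80,112,3):
    uu=np.nonzero(m[r])[0]; print(r,uu.min() if len(uu) else None,uu.max() if len(uu) else None,len(uu))
ty=np.array([.367,-.93,0]); tx=np.array([.93,.367,0]); P=np.array([229.2,-580.8,182.5])
for k in (-1,1):
  for q in (44,57):
    for w in (-10,10): print(k,q,w,proj("side",P+k*q*ty+w*tx),proj("top",P+k*q*ty+w*tx))
m=red(t); m[:330]=0; m[:,:580]=0; v,u=np.nonzero(m); print("top red",u.min(),u.max(),v.min(),v.max())
for r in range(v.min(),v.max(),5):
    uu=np.nonzero(m[r])[0]; print(r,uu.min() if len(uu) else None,uu.max() if len(uu) else None,len(uu))
a=ctrl.get_image("side")[:,:,::-1].astype(int); m=red(a); m[:, :235]=0; m[:,275:]=0; m[:240]=0; m[310:]=0
for r in range(270,300,2):
    uu=np.nonzero(m[r])[0]; print(r,uu.min() if len(uu) else None,uu.max() if len(uu) else None,len(uu))
```

```text
side red bbox 478 530 32 109
80 487 512 11
83 487 511 11
86 486 511 11
89 486 510 11
92 485 510 11
95 485 509 11
98 484 508 10
101 499 508 10
104 499 507 9
107 498 506 9
110 None None 0
-1 44 -10 [[502.4 124.2]] [[588.  372.2]]
-1 44 10 [[494.4 124.2]] [[582.5 362.5]]
-1 57 -10 [[504.3 125.8]] [[582.4 375.5]]
-1 57 10 [[496.3 125.8]] [[576.8 365.8]]
1 44 -10 [[490.1 114.1]] [[625.4 349.9]]
1 44 10 [[482.6 114.1]] [[619.8 340.4]]
1 57 -10 [[488.4 112.7]] [[630.8 346.6]]
1 57 10 [[481.  112.7]] [[625.2 337.2]]
top red 593 639 339 403
339 637 639 3
344 None None 0
349 None None 0
354 None None 0
359 638 639 2
364 599 610 12
369 595 606 12
374 598 609 12
379 608 612 5
384 611 614 4
389 613 617 5
394 616 620 5
399 620 623 4
270 245 255 4
272 245 255 2
274 247 255 3
276 246 252 3
278 246 253 3
280 248 252 2
282 246 254 4
284 246 255 3
286 248 248 1
288 247 253 4
290 253 255 3
292 None None 0
294 None None 0
296 None None 0
298 None None 0
```

```bash
python3 -m inch '[{"xyz":[0,0,-40],"rot":[0,0,0]},{"xyz":[45,0,-50],"rot":[0,0,0]},{"xyz":[85,-10,-50],"rot":[0,0,0]},{"xyz":[90,-20,-10],"rot":[0,0,0]},{"xyz":[90,-20,30],"rot":[0,0,0]},{"xyz":[90,-20,50],"rot":[0,0,0]},{"xyz":[90,-20,55],"rot":[0,0,0]},{"xyz":[90,-20,60],"rot":[0,0,0]},{"xyz":[90,-20,60],"rot":[0,0,0]}]' 255
python3 -m inch '[{"xyz":[0,0,3],"rot":[0,0,0]},{"xyz":[0,0,6],"rot":[0,0,0]},{"xyz":[0,0,9],"rot":[0,0,0]},{"xyz":[0,0,9],"rot":[0,0,0]}]' 255
```

```text
t: 6.03
ee_pos: [515.2, 285.2, 10.1]
orientation: [-2.282, -2.159, 0.0]
ft_force: [-0.6, -0.2, 0.8]
width: 0.8
grasp_force: 0.0
t: 6.37
ee_pos: [515.1, 285.3, 1.4]
orientation: [2.282, 2.159, 0.001]
ft_force: [-0.1, -0.3, -0.5]
width: 0.3
grasp_force: 0.0
```

```bash
python3 -m inch '[{"xyz":[0,0,3],"rot":[0,0,0]},{"xyz":[0,0,6],"rot":[0,0,0]},{"xyz":[0,0,9],"rot":[0,0,0]},{"xyz":[0,0,12],"rot":[0,0,0]},{"xyz":[0,0,15],"rot":[0,0,0]},{"xyz":[0,0,18],"rot":[0,0,0]},{"xyz":[0,0,18],"rot":[0,0,0]}]' 255
python3 -m inch '[{"xyz":[0,0,2],"rot":[0,0,0]},{"xyz":[0,0,4],"rot":[0,0,0]},{"xyz":[0,0,6],"rot":[0,0,0]},{"xyz":[0,0,6],"rot":[0,0,0]}]' 255
```

```text
t: 6.95
ee_pos: [514.3, 285.1, -17.7]
orientation: [-2.281, -2.159, 0.002]
ft_force: [0.1, -0.5, 0.5]
width: 0.7
grasp_force: 0.0
t: 7.28
ee_pos: [514.6, 285.2, -23.3]
orientation: [-2.282, -2.159, 0.001]
ft_force: [-0.5, -0.6, -0.6]
width: 0.1
grasp_force: 0.0
```

```bash
python3 -m inch '[{"xyz":[0,0,2],"rot":[0,0,0]},{"xyz":[0,0,3],"rot":[0,0,0]},{"xyz":[0,0,3],"rot":[0,0,0]}]' 255
```

```text
t: 7.53
ee_pos: [514.7, 285.3, -26.1]
orientation: [-2.282, -2.159, 0.0]
ft_force: [0.9, 0.3, 0.3]
width: 0.4
grasp_force: 0.0
```

```bash
python3 -m inch '[{"xyz":[0,0,1.5],"rot":[0,0,0]},{"xyz":[0,0,3],"rot":[0,0,0]},{"xyz":[0,0,3],"rot":[0,0,0]}]' 255; python3 -m inch '[{"xyz":[0,0,1.5],"rot":[0,0,0]},{"xyz":[0,0,2],"rot":[0,0,0]},{"xyz":[0,0,2],"rot":[0,0,0]}]' 255
```

```text
t: 7.78
ee_pos: [514.6, 285.2, -29.2]
orientation: [-2.282, -2.159, 0.001]
ft_force: [0.1, -0.1, 1.0]
width: 0.3
grasp_force: 0.0
t: 8.03
ee_pos: [514.7, 285.3, -31.0]
orientation: [-2.282, -2.159, 0.0]
ft_force: [0.2, 0.1, -0.2]
width: 0.6
grasp_force: 0.0
```

```bash
python3 -m inch '[{"xyz":[0,0,1.5],"rot":[0,0,0]},{"xyz":[0,0,2],"rot":[0,0,0]},{"xyz":[0,0,2],"rot":[0,0,0]}]' 255
```

```text
t: 8.28
ee_pos: [514.7, 285.3, -33.0]
orientation: [-2.282, -2.159, 0.0]
ft_force: [-0.3, -0.2, 0.9]
width: 0.2
grasp_force: 0.0
```

```bash
for i in 1 2 ; do :; done; python3 -m inch '[{"xyz":[0,0,1],"rot":[0,0,0]},{"xyz":[0,0,2],"rot":[0,0,0]},{"xyz":[0,0,2],"rot":[0,0,0]}]' 255 | grep -E "ee_pos|ft_f"
python3 - <<'E'
from h import *
a=ctrl.get_image("side")[:,:,::-1].astype(int); b,g,r=a[...,0],a[...,1],a[...,2]
P=ctrl.get_obs()["ee_pos"]; p=proj("side",P)[0]; print("proj",p, proj("side",P+[0,0,30]))
m=(r>g*1.4)&(r>b*1.4)&(r>35)&(r<180)
u0=int(p[0])
for y in range(int(p[1])-50,int(p[1])+15,3):
    uu=np.nonzero(m[y,u0-25:u0+25])[0]+u0-25; print(y,uu.min() if len(uu) else None,uu.max() if len(uu) else None,len(uu))
E
```

```text
ee_pos: [514.7, 285.3, -35.1]
ft_force: [-1.0, 0.1, -0.4]
proj [243.9178152  400.81508165] [[242.53903043 386.5584989 ]]
350 None None 0
353 None None 0
356 227 231 5
359 228 242 10
362 229 242 11
365 229 242 11
368 230 241 9
371 231 241 8
374 231 241 8
377 232 241 7
380 232 241 7
383 232 245 8
386 233 243 8
389 None None 0
392 None None 0
395 None None 0
398 None None 0
401 None None 0
404 None None 0
407 None None 0
410 None None 0
413 None None 0
```

Run:
```python
from h import *
from scipy.optimize import least_squares
np.set_printoptions(precision=1,suppress=True)
def ax(psi): return np.array([np.cos(psi),np.sin(psi),0]),np.array([np.sin(psi),-np.cos(psi),0])
obs=[([530,165.5,129.4],258,247),([530,195.2,70.3],250.5,292),([514.7,285.3,-35.1],238,388)]
tx,ty=ax(1.519)
def f(d,hx=10,hy=13):
    r=[]
    for P,u,v in obs:
        q=proj("side",np.array([np.array(P)+d+a*hx*tx+b*hy*ty for a in(-1,1) for b in (-1,1)])); r+= [q[:,0].mean()-u,q[:,1].max()-v]
    return np.array(r)
for hx,hy in((10,13),(10,10),(5,8)):
    s=least_squares(f,[0,0,30],args=(hx,hy)); print(s.x,s.fun)
# start, near finger, open
tx,ty=ax(.376); P=np.array([229.2,-580.8,182.5])
def g(d):
    q=np.array([P+d-50*ty+a*10*tx+b*6*ty for a in(-1,1) for b in (-1,1)]); s,t=proj("side",q),proj("top",q)
    return [s[:,0].mean()-502,s[:,1].max()-109,t[:,0].mean()-601,t[:,1].mean()-369]
s=least_squares(g,[0,0,30]); print("start",s.x,s.fun)
```

```text
[ 6.   1.  40.7] [-0.6  0.4  0.6 -0.6 -0.   0.2]
[ 5.5  2.1 40.7] [-0.6  0.4  0.6 -0.6 -0.   0.2]
[ 3.2  6.9 40.7] [-0.5  0.4  0.6 -0.6 -0.1  0.2]
start [  0.2 -13.8  37.6] [ 0.2  0.  -0.  -0.2]
```

```bash
python3 -m inch '[{"xyz":[0,0,1],"rot":[0,0,0]},{"xyz":[0,0,2],"rot":[0,0,0]},{"xyz":[0,0,2],"rot":[0,0,0]}]' 255 | grep -E "ee_pos|ft_f"; python3 -m inch '[{"xyz":[0,0,1],"rot":[0,0,0]},{"xyz":[0,0,1.5],"rot":[0,0,0]},{"xyz":[0,0,1.5],"rot":[0,0,0]}]' 255 | grep -E "ee_pos|ft_f"
```

```text
ee_pos: [514.7, 285.3, -37.1]
ft_force: [-0.3, -0.7, 0.5]
ee_pos: [514.7, 285.3, -38.5]
ft_force: [-0.0, -0.5, 1.0]
```

```bash
python3 -m inch '[{"xyz":[0,0,1],"rot":[0,0,0]},{"xyz":[0,0,1.5],"rot":[0,0,0]},{"xyz":[0,0,1.5],"rot":[0,0,0]}]' 255 | grep -E "ee_pos|ft_f"
```

```text
ee_pos: [514.9, 285.4, -39.2]
ft_force: [-1.2, -1.2, 7.5]
```

```bash
python3 -m inch '[{"xyz":[0,0,1],"rot":[0,0,0]},{"xyz":[0,0,1.5],"rot":[0,0,0]},{"xyz":[0,0,1.5],"rot":[0,0,0]}]' 255 | grep -E "ee_pos|ft_f"
```

```text
ee_pos: [514.9, 285.5, -39.3]
ft_force: [-6.0, -2.2, 23.6]
```

The worktop is touched at a reported z of −39, so the tips sit 39 mm higher than reported. I'll correct for that and redo the push.

```bash
sed -i 's/^def go(P,psi):/def go(P,psi):\n    P=np.asarray(P,float)-[0,0,39]/' h.py
python3 -m inch '[{"xyz":[0,0,-40],"rot":[0,0,0]},{"xyz":[0,0,-80],"rot":[0,0,0]},{"xyz":[0,0,-120],"rot":[0,0,0]},{"xyz":[-40,8,-120],"rot":[0,0,0]},{"xyz":[-80,15,-120],"rot":[0,0,0]},{"xyz":[-117,22,-110],"rot":[0,0,0]},{"xyz":[-117,22,-80],"rot":[0,0,0]},{"xyz":[-117,22,-73],"rot":[0,0,0]},{"xyz":[-117,22,-73],"rot":[0,0,0]}]' 255
python3 -c "
from h import *
go(V(-41,-126,71),1.519)"
```

```text
t: 10.33
ee_pos: [528.5, 166.6, 29.8]
orientation: [-2.281, -2.157, 0.006]
ft_force: [-0.8, 0.1, -1.1]
width: 0.8
grasp_force: 0.0
shift [ 3.6  0.3 -2.2] rot [-0.0042  0.0013 -0.0042] at [528.5 166.6  29.8] j6 0.34 F [-0.8  0.1 -1.1] M [ 0.002 -0.028 -0.015] t 10.3333
```

Slow push, with a force reading at each stage.

```bash
python3 -m inch '[{"xyz":[3,0,0],"rot":[0,0,0]},{"xyz":[6,0,0],"rot":[0,0,0]},{"xyz":[9,0,0],"rot":[0,0,0]},{"xyz":[12,0,0],"rot":[0,0,0]},{"xyz":[15,0,0],"rot":[0,0,0]},{"xyz":[18,0,0],"rot":[0,0,0]}]' 255|grep -E "ee|ft"
python3 -m inch '[{"xyz":[4,0,0],"rot":[0,0,0]},{"xyz":[8,0,0],"rot":[0,0,0]},{"xyz":[12,0,0],"rot":[0,0,0]},{"xyz":[16,0,0],"rot":[0,0,0]},{"xyz":[20,0,0],"rot":[0,0,0]}]' 255|grep -E "ee|ft"
python3 -c "
from h import *
go(V(-41,-126,71),1.519)"
```

```text
ee_pos: [531.5, 186.2, 32.1]
ft_force: [0.1, 0.0, 0.0]
ee_pos: [532.4, 205.7, 31.6]
ft_force: [-1.1, -0.4, 0.9]
shift [-35.7  -1.4  -0.4] rot [-0.     -0.     -0.0032] at [532.4 205.7  31.6] j6 0.4 F [-1.1 -0.4  0.9] M [-0.062 -0.08   0.063] t 11.25
```

```bash
python3 -m inch '[{"xyz":[6,0,0],"rot":[0,0,0]},{"xyz":[12,0,0],"rot":[0,0,0]},{"xyz":[20,0,0],"rot":[0,0,0]},{"xyz":[30,0,0],"rot":[0,0,0]},{"xyz":[40,0,0],"rot":[0,0,0]},{"xyz":[50,0,0],"rot":[0,0,0]},{"xyz":[50,0,0],"rot":[0,0,0]},{"xyz":[50,0,-35],"rot":[0,0,0]},{"xyz":[50,0,-75],"rot":[0,0,0]},{"xyz":[50,0,-115],"rot":[0,0,0]},{"xyz":[20,-40,-115],"rot":[0,0,0]},{"xyz":[0,-70,-115],"rot":[0,0,0]}]' 255|grep -E "ee|ft"
python3 - <<'E'
from h import *
a=ctrl.get_image("side")[:,:,::-1].astype(int); s=cv2.imread("pics/side0.png").astype(int)
print("head patch old/new",s[296:307,249:259].mean((0,1)),a[296:307,249:259].mean((0,1)))
for nm,r in (("strutend",70),):
    for th in (2.0,1.57):
        P=V(-41,-150+r*np.cos(th),46+r*np.sin(th)); p=proj("side",P)[0].round().astype(int); print(th,p,s[p[1]-3:p[1]+4,p[0]-3:p[0]+4].mean((0,1)),a[p[1]-3:p[1]+4,p[0]-3:p[0]+4].mean((0,1)))
go(V(-7,-80,130),0.3)
E
```

```text
ee_pos: [467.5, 211.6, 149.4]
ft_force: [-1.7, -0.4, 0.1]
head patch old/new [169.5        171.92727273 178.34545455] [85.26363636 88.80909091 90.84545455]
2.0 [246 297] [86.08163265 89.40816327 92.32653061] [141.02040816 143.83673469 149.26530612]
1.57 [255 283] [54.69387755 57.36734694 57.95918367] [70.51020408 74.75510204 74.89795918]
shift [-76.8  42.9  54.3] rot [-0.0046  0.0093  1.2163] at [454.5 205.3 145.3] j6 0.46 F [-7.7 -3.5 -2.2] M [-0.148  0.14   0.   ] t 12.3
```

The patch brightness at the predicted strut end shows that the pawl now stands out. On to the knob.

```bash
python3 -m inch '[{"xyz":[-70,44,40],"rot":[0,0,1.22]},{"xyz":[-70,44,40],"rot":[0,0,1.22]},{"xyz":[-70,44,40],"rot":[0,0,1.22]},{"xyz":[-70,44,40],"rot":[0,0,1.22]},{"xyz":[-70,44,40],"rot":[0,0,1.22]},{"xyz":[-70,44,40],"rot":[0,0,1.22]},{"xyz":[-70,44,40],"rot":[0,0,1.22]},{"xyz":[-70,44,40],"rot":[0,0,1.22]},{"xyz":[-70,44,40],"rot":[0,0,1.22]},{"xyz":[-70,44,40],"rot":[0,0,1.22]},{"xyz":[-70,44,40],"rot":[0,0,1.22]},{"xyz":[-70,44,40],"rot":[0,0,1.22]}]' 0|grep -E "ee|ft|wid"
python3 -c "
from h import *
go(V(-7,-80,60),0.3)"
```

```text
ee_pos: [504.8, 138.2, 106.5]
ft_force: [-0.5, 1.2, 0.1]
width: 77.0
shift [-15.1   8.1  85.5] rot [ 0.      0.0004 -0.0011] at [504.8 138.2 106.5] j6 1.52 F [-0.5  1.2  0.1] M [-0.024  0.002 -0.002] t 13.3
```

```bash
python3 -m inch '[{"xyz":[-15,8,20],"rot":[0,0,0]},{"xyz":[-15,8,55],"rot":[0,0,0]},{"xyz":[-15,8,80],"rot":[0,0,0]},{"xyz":[-15,8,85],"rot":[0,0,0]},{"xyz":[-15,8,85],"rot":[0,0,0]}]' 0|grep -E "ee|ft|wid"
python3 -m inch '[{"xyz":[0,0,0],"rot":[0,0,0]},{"xyz":[0,0,0],"rot":[0,0,0]},{"xyz":[0,0,0],"rot":[0,0,0]},{"xyz":[0,0,0],"rot":[0,0,0]},{"xyz":[0,0,0],"rot":[0,0,0]},{"xyz":[0,0,0],"rot":[0,0,0]},{"xyz":[0,0,0],"rot":[0,0,0]},{"xyz":[0,0,0],"rot":[0,0,0]}]' 255
python3 -c "
from h import *
go(V(-7,-80,60),0.3)"
```

```text
ee_pos: [491.5, 125.9, 20.2]
ft_force: [-0.4, -0.0, 1.3]
width: 87.7
t: 14.38
ee_pos: [493.0, 126.0, 21.8]
orientation: [3.107, 0.463, 0.0]
ft_force: [1.7, -7.2, 0.8]
width: 38.6
grasp_force: 30.1
shift [-0.3 -0.1  0.8] rot [ 0.0004 -0.0002 -0.0039] at [493.  126.   21.8] j6 1.5 F [ 1.7 -7.2  0.8] M [-1.042 -0.211 -0.09 ] t 14.3833
```

```bash
python3 -m inch '[{"xyz":[0,1,0],"rot":[0,0,-0.1]},{"xyz":[0,1,0],"rot":[0,0,-0.2]},{"xyz":[0,1,0],"rot":[0,0,-0.3]},{"xyz":[0,1,0],"rot":[0,0,-0.4]},{"xyz":[0,1,0],"rot":[0,0,-0.5]},{"xyz":[0,1,0],"rot":[0,0,-0.6]},{"xyz":[0,1,0],"rot":[0,0,-0.7]},{"xyz":[0,1,0],"rot":[0,0,-0.8]},{"xyz":[0,1,0],"rot":[0,0,-0.9]},{"xyz":[0,1,0],"rot":[0,0,-1.0]}]' 255 | grep ft
cat > st.py <<'E'
from h import *
o=ctrl.get_obs(); A=R.from_rotvec(o["orientation"]).as_matrix()
print("psi",np.arctan2(A[1,0],A[0,0]).round(4),"pos",o["ee_pos"].round(1),"F",o["ft_force"].round(1),"M",o["moment"].round(3),"j6",o["qpos"][5].round(2),"w",round(o["width"],1),"g",o["grasp_force"].round(1) if hasattr(o["grasp_force"],'round') else o["grasp_force"],"t",o["t"])
E
python3 st.py
python3 -m inch '[{"xyz":[0,0,0],"rot":[0,0,-0.1]},{"xyz":[0,0,0],"rot":[0,0,-0.2]},{"xyz":[0,0,0],"rot":[0,0,-0.3]},{"xyz":[0,0,0],"rot":[0,0,-0.4]},{"xyz":[0,0,0],"rot":[0,0,-0.5]},{"xyz":[0,0,0],"rot":[0,0,-0.6]},{"xyz":[0,0,0],"rot":[0,0,-0.7]},{"xyz":[0,0,0],"rot":[0,0,-0.8]}]' 255 | grep ft; python3 st.py
```

```text
ft_force: [2.5, -1.7, 1.0]
psi 1.3008 pos [494.  125.1  21.8] F [ 2.5 -1.7  1. ] M [-0.347 -0.358 -0.051] j6 0.5 w 38.6 g 29.998883306980133 t 15.2167
ft_force: [5.3, -1.6, -3.8]
psi 2.1007 pos [495.  125.2  21.8] F [ 5.3 -1.6 -3.8] M [-0.221 -0.843 -0.029] j6 -0.3 w 38.6 g 29.999637007713318 t 15.8833
```

```bash
python3 -m inch '[{"xyz":[0,0,0],"rot":[0,0,-0.05]},{"xyz":[0,0,0],"rot":[0,0,-0.1]},{"xyz":[0,0,0],"rot":[0,0,-0.15]}]' 255 | grep -v . ; python3 st.py
python3 -m inch '[{"xyz":[0,0,0],"rot":[0,0,-0.05]},{"xyz":[0,0,0],"rot":[0,0,-0.1]}]' 255 | grep -v . ; python3 st.py
python3 -m inch '[{"xyz":[0,0,0],"rot":[0,0,-0.05]},{"xyz":[0,0,0],"rot":[0,0,-0.1]}]' 255 | grep -v . ; python3 st.py
```

```text
psi 2.2482 pos [495.1 125.4  21.8] F [ 5.3 -1.4 -4. ] M [-0.254 -0.889 -0.045] j6 -0.45 w 38.4 g 30.000985264778137 t 16.1333
psi 2.3482 pos [495.3 125.4  21.8] F [ 4.1  0.2 -3.5] M [-0.16  -0.877 -0.068] j6 -0.55 w 38.5 g 30.00078320503235 t 16.3
psi 2.4481 pos [495.3 125.5  21.8] F [ 5.6  0.6 -3.7] M [-0.066 -1.002 -0.022] j6 -0.65 w 38.7 g 30.000660717487335 t 16.4667
```

```bash
for k in 1; do python3 -m inch '[{"xyz":[0,0,0],"rot":[0,0,-0.05]},{"xyz":[0,0,0],"rot":[0,0,-0.08]}]' 255 | grep -v . ; python3 st.py
python3 -m inch '[{"xyz":[0,0,0],"rot":[0,0,-0.05]},{"xyz":[0,0,0],"rot":[0,0,-0.08]}]' 255 | grep -v . ; python3 st.py;done
```

```text
psi 2.5283 pos [495.4 125.6  21.8] F [ 5.8  1.1 -5.2] M [ 0.022 -0.981 -0.074] j6 -0.73 w 38.5 g 30.00048279762268 t 16.6333
psi 2.6082 pos [495.5 125.7  21.8] F [ 5.9  1.5 -5. ] M [ 0.173 -1.007 -0.115] j6 -0.81 w 38.4 g 30.000331699848175 t 16.8
```

```bash
python3 -m inch '[{"xyz":[0,0,0],"rot":[0,0,-0.05]},{"xyz":[0,0,0],"rot":[0,0,-0.08]}]' 255 | grep -v . ; python3 st.py
```

```text
psi 2.6881 pos [495.6 125.8  21.8] F [ 5.7  2.6 -5.2] M [ 0.201 -1.058 -0.044] j6 -0.89 w 38.5 g 30.00021457672119 t 16.9667
```

```bash
python3 -m inch '[{"xyz":[0,0,0],"rot":[0,0,-0.04]},{"xyz":[0,0,0],"rot":[0,0,-0.06]}]' 255 | grep -v . ; python3 st.py; python3 -m inch '[{"xyz":[0,0,0],"rot":[0,0,-0.04]},{"xyz":[0,0,0],"rot":[0,0,-0.06]}]' 255 | grep -v . ; python3 st.py
```

```text
psi 2.7475 pos [495.6 125.9  21.8] F [ 5.   1.6 -5.5] M [ 0.221 -1.038 -0.412] j6 -0.95 w 38.5 g 29.999953508377075 t 17.1333
psi 2.8052 pos [495.1 126.1  21.8] F [ 1.1  7.5 -1.7] M [ 1.124 -0.146 -0.578] j6 -1.01 w 38.3 g 30.000297725200653 t 17.3
```

```bash
python3 -m inch '[{"xyz":[0,0,0],"rot":[0,0,-0.04]},{"xyz":[0,0,0],"rot":[0,0,-0.06]}]' 255 | grep -v . ; python3 st.py
```

```text
psi 2.8651 pos [494.8 126.2  21.8] F [ 3.5  4.8 -4. ] M [ 0.78  -0.71  -0.937] j6 -1.07 w 38.3 g 29.99743402004242 t 17.4667
```

The stop was felt at psi ≈ 2.71, about 2.4 rad from the start, so the jaws are fully open. I'll unload, release, and go to the block.

```bash
sed -i 's/VO=np.array(\[481.5,46.5,0\])/VO=np.array([483.0,46.0,0])/' h.py
python3 -m inch '[{"xyz":[0,0,0],"rot":[0,0,0.08]},{"xyz":[0,0,0],"rot":[0,0,0.13]},{"xyz":[0,0,0],"rot":[0,0,0.13]}]' 255 | grep -v . ; python3 st.py
python3 -m inch '[{"xyz":[0,0,0],"rot":[0,0,0.13]},{"xyz":[0,0,0],"rot":[0,0,0.13]},{"xyz":[0,0,0],"rot":[0,0,0.13]},{"xyz":[0,0,-40],"rot":[0,0,0.13]},{"xyz":[0,0,-80],"rot":[0,0,0.2]},{"xyz":[0,0,-110],"rot":[0,0,0.3]}]' 60 | grep -v . 
python3 -c "
from h import *
go([434.8,-174.2,120],1.187)"
```

```text
psi 2.7328 pos [495.  126.   21.8] F [ 4.8  3.6 -4.1] M [ 0.615 -0.828 -0.039] j6 -0.94 w 38.5 g 29.99673306941986 t 17.7167
shift [-149.6 -265.8   52.4] rot [-3.0000e-04  0.0000e+00  1.2492e+00] at [493.2 125.2 133.4] j6 -0.64 F [ 1.2  0.1 -0.1] M [-0.018 -0.213 -0.085] t 18.2167
```

```bash
python3 -m inch '[{"xyz":[-150,-266,0],"rot":[0,0,1.249]},{"xyz":[-150,-266,0],"rot":[0,0,1.249]},{"xyz":[-150,-266,0],"rot":[0,0,1.249]},{"xyz":[-150,-266,0],"rot":[0,0,1.249]},{"xyz":[-150,-266,0],"rot":[0,0,1.249]},{"xyz":[-150,-266,0],"rot":[0,0,1.249]},{"xyz":[-150,-266,0],"rot":[0,0,1.249]},{"xyz":[-150,-266,20],"rot":[0,0,1.249]},{"xyz":[-150,-266,40],"rot":[0,0,1.249]},{"xyz":[-150,-266,52],"rot":[0,0,1.249]},{"xyz":[-150,-266,52],"rot":[0,0,1.249]},{"xyz":[-150,-266,52],"rot":[0,0,1.249]}]' 93 | grep -v .
python3 - <<'E'
from h import *
go([434.8,-174.2,5],1.187)
a=ctrl.get_image("side")[170:290,300:450,::-1]
cv2.imwrite("pics/c5.png",cv2.resize(a,None,fx=4,fy=4,interpolation=cv2.INTER_CUBIC))
E
```

```text
shift [  0.4   0.7 113.2] rot [-0.0018 -0.      0.0053] at [ 434.2 -174.4   79.2] j6 -0.03 F [ 0.4 -0.2  0.2] M [-0.068 -0.05   0.033] t 19.2167
```

View pics/c5.png

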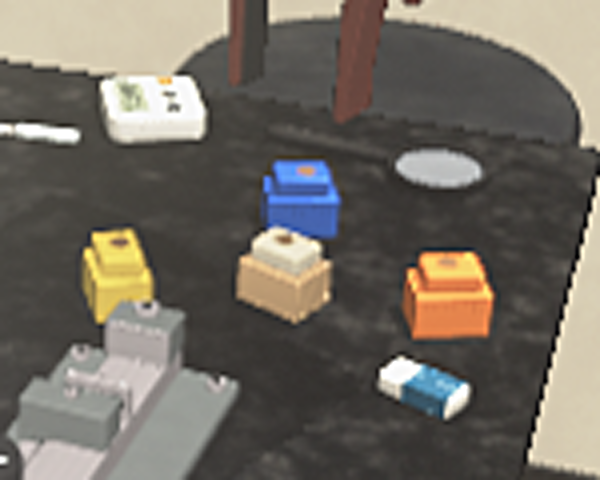

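The side view shows the block at crop (285,270) with the open fingers straddling above it along its long face, and the neighbours clear. Descend and grip.

```bash
python3 -m inch '[{"xyz":[0,0,38],"rot":[0,0,0]},{"xyz":[0,0,75],"rot":[0,0,0]},{"xyz":[0,0,98],"rot":[0,0,0]},{"xyz":[0,0,108],"rot":[0,0,0]},{"xyz":[0,0,113],"rot":[0,0,0]},{"xyz":[0,0,113],"rot":[0,0,0]}]' 93 | grep -E "ee|ft|wid"
python3 -m inch '[{"xyz":[0,0,0],"rot":[0,0,0]},{"xyz":[0,0,0],"rot":[0,0,0]},{"xyz":[0,0,0],"rot":[0,0,0]},{"xyz":[0,0,0],"rot":[0,0,0]},{"xyz":[0,0,0],"rot":[0,0,0]},{"xyz":[0,0,0],"rot":[0,0,0]}]' 255 | grep -E "ee|ft|wid|gra"
```

```text
ee_pos: [435.2, -174.4, -33.3]
ft_force: [0.8, 0.1, -0.7]
width: 56.0
ee_pos: [435.7, -174.8, -32.2]
ft_force: [-0.2, 0.9, 8.5]
width: 39.8
grasp_force: 30.0
```

```bash
python3 -m inch '[{"xyz":[0,0,-15],"rot":[0,0,0]},{"xyz":[0,0,-45],"rot":[0,0,0]},{"xyz":[0,0,-75],"rot":[0,0,0]},{"xyz":[0,0,-75],"rot":[0,0,0]}]' 255 | grep -E "ee|ft|wid|gra"
python3 -c "
from h import *
go(V(0,63.5,33),1.518)"
```

```text
ee_pos: [438.0, -175.9, 46.3]
ft_force: [1.0, -0.5, -1.2]
width: 39.8
grasp_force: 30.0
shift [162.6 -21.2  52.1] rot [ 0.0081  0.0015 -0.331 ] at [ 438.  -175.9   46.3] j6 -0.02 F [ 1.  -0.5 -1.2] M [-0.074 -0.064 -0.005] t 20.6
```

```bash
python3 -m inch '[{"xyz":[40,-5,0],"rot":[0,0,-0.1]},{"xyz":[80,-10,0],"rot":[0,0,-0.2]},{"xyz":[120,-15,0],"rot":[0,0,-0.3]},{"xyz":[150,-20,0],"rot":[0,0,-0.331]},{"xyz":[162,-21,0],"rot":[0,0,-0.331]},{"xyz":[162,-21,0],"rot":[0,0,-0.331]},{"xyz":[162,-21,0],"rot":[0,0,-0.331]},{"xyz":[162,-21,0],"rot":[0,0,-0.331]}]' 255 | grep -E "ee|ft|wid|gra"
python3 - <<'E'
from h import *
go(V(0,63.5,33),1.518)
a=ctrl.get_image("top")[230:310,270:370,::-1]; b=ctrl.get_image("side")[210:290,290:390,::-1]
cv2.imwrite("pics/c6.png",cv2.resize(np.hstack([a,b]),None,fx=4,fy=4,interpolation=cv2.INTER_CUBIC))
E
```

```text
ee_pos: [475.6, -17.4, 41.5]
ft_force: [0.6, 0.6, -0.2]
width: 39.7
grasp_force: 30.0
shift [ 0.2  4.  47.5] rot [-0.0004  0.0002 -0.0012] at [475.6 -17.4  41.5] j6 -0.01 F [ 0.6  0.6 -0.2] M [-0.067 -0.058 -0.003] t 21.2667
```

View pics/c6.png

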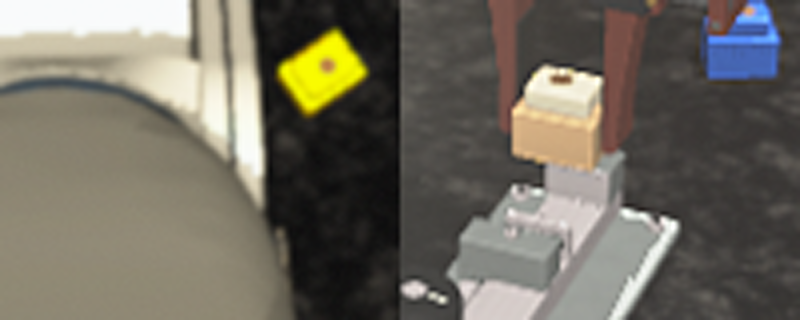

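The side view shows the block held upright, wax up, above the bed, with the -y face's bottom corners at crop (515,157) and (598,168). I'll work out its offset from those.

Run:
```python
from h import *
B=np.c_[VX,VY,[0,0,1]]
f=lambda u,v,z:((onz("side",290+u/4,210+v/4,z)-VO)@B).round(1)
o=ctrl.get_obs()["ee_pos"]; print("tcp in vice",((o-VO)@B).round(1))
print("bottom",f(115,157,73.7),f(198,168,73.7)," top",f(112,103,97.7),f(203,117,97.7))
print("hole",f(163,77,109.7))
print("moving jaw top front edge (z47)",f(62,218,47),"near",f(60,247,47),f(157,262,47),"back jaw top",f(145,163,47),f(212,176,47))
print("knob ref side", ((onz("side",225+247/3.6,215+241/3.6,82)-VO)@B).round(1))
```

```text
tcp in vice [ 4.  64.  41.5]
bottom [-13.5  42.   73.7] [24.9 47.8 73.7]  top [-17.9  48.7  97.7] [24.6 52.9 97.7]
hole [  2.3  60.3 109.7]
moving jaw top front edge (z47) [-31.9  23.1  47. ] near [-23.3   0.8  47. ] [21.3  6.6 47. ] back jaw top [-14.2  83.3  47. ] [19.5 84.7 47. ]
knob ref side [ -7.8 -81.4  82. ]
```

```bash
python3 -m inch '[{"xyz":[0,4,0],"rot":[0,0,0]},{"xyz":[0,4,15],"rot":[0,0,0]},{"xyz":[0,4,28],"rot":[0,0,0]},{"xyz":[0,4,38],"rot":[0,0,0]},{"xyz":[0,4,42],"rot":[0,0,0]},{"xyz":[0,4,45],"rot":[0,0,0]},{"xyz":[0,4,45],"rot":[0,0,0]}]' 255 | grep -v .; python3 st.py
python3 -m inch '[{"xyz":[0,0,1],"rot":[0,0,0]},{"xyz":[0,0,2],"rot":[0,0,0]},{"xyz":[0,0,2],"rot":[0,0,0]}]' 255 | grep -v .; python3 st.py
```

```text
psi 1.5173 pos [479.8 -16.9  -3.8] F [-0.1 -0.2 -0.4] M [-0.064 -0.095 -0.05 ] j6 -0.01 w 39.8 g 29.998884201049805 t 21.95
psi 1.5179 pos [480.3 -16.7  -5.1] F [-0.6 -0.6 -0.9] M [-0.036 -0.1   -0.   ] j6 -0.01 w 39.8 g 29.998730421066284 t 22.2
```

```bash
python3 -m inch '[{"xyz":[0,0,1],"rot":[0,0,0]},{"xyz":[0,0,1],"rot":[0,0,0]}]' 255 | grep -v .; python3 st.py
python3 -m inch '[{"xyz":[0,0,1],"rot":[0,0,0]},{"xyz":[0,0,1],"rot":[0,0,0]}]' 255 | grep -v .; python3 st.py
```

```text
psi 1.5179 pos [480.4 -16.6  -6.1] F [ 0.1 -0.4 -0.1] M [ 0.01  -0.096 -0.059] j6 -0.01 w 39.8 g 29.99921053647995 t 22.3667
psi 1.5179 pos [480.4 -16.6  -6.2] F [-4.   0.6 16.1] M [ 0.015  0.612 -0.018] j6 -0.01 w 39.9 g 30.00703454017639 t 22.5333
```

```bash
python3 -m inch '[{"xyz":[0,0,-0.7],"rot":[0,0,0]},{"xyz":[0,0,-0.7],"rot":[0,0,0]},{"xyz":[0,0,-0.7],"rot":[0,0,0]},{"xyz":[0,0,-0.7],"rot":[0,0,0]},{"xyz":[0,0,-0.7],"rot":[0,0,0]},{"xyz":[0,0,-20],"rot":[0,0,0]},{"xyz":[0,0,-60],"rot":[0,0,0]},{"xyz":[0,0,-100],"rot":[0,0,0]},{"xyz":[0,0,-118],"rot":[0,0,0]},{"xyz":[0,0,-118],"rot":[0,0,0]}]' 93 | grep -E "ee|ft|wid|gra"
python3 - <<'E'
from h import *
go(V(-41,-205,73),1.518)
s=ctrl.get_image("side")[:,:,::-1].copy(); cv2.imwrite("pics/c7.png",s); t=ctrl.get_image("top")[:,:,::-1]; cv2.imwrite("pics/t7.png",t)
# wax/wood masks near block in side
roi=s[200:290,300:360].astype(int); b,g,r=roi[...,0],roi[...,1],roi[...,2]
wood=(r-b>45)&(r>120)&(g-b>15)
v,u=np.nonzero(wood); print("wood bbox",u.min()+300,u.max()+300,v.min()+200,v.max()+200,len(u))
q=proj("side",np.array([V(x,y,z) for z in (26,50) for x in (-20,20) for y in (48,78)])); print(q.round(0))
E
```

```text
ee_pos: [483.1, -16.8, 114.6]
ft_force: [0.9, -0.9, 0.6]
width: 55.9
grasp_force: 0.0
shift [267.8  36.9  80.8] rot [ 0.0076  0.     -0.0002] at [483.1 -16.8 114.6] j6 -0.01 F [ 0.9 -0.9  0.6] M [-0.075 -0.122  0.03 ] t 23.3667
wood bbox 315 339 227 274 509
[[316. 269.]
 [322. 261.]
 [336. 273.]
 [342. 265.]
 [317. 258.]
 [322. 250.]
 [337. 262.]
 [342. 254.]]
```

The wood's pixel extent (u 315–339, bottom row 274) matches a block seated at the bed middle. Next is the pawl.

```bash
python3 -m inch '[{"xyz":[268,37,0],"rot":[0,0,0]},{"xyz":[268,37,0],"rot":[0,0,0]},{"xyz":[268,37,0],"rot":[0,0,0]},{"xyz":[268,37,0],"rot":[0,0,0]},{"xyz":[268,37,0],"rot":[0,0,0]},{"xyz":[268,37,0],"rot":[0,0,0]},{"xyz":[268,37,0],"rot":[0,0,0]},{"xyz":[268,37,10],"rot":[0,0,0]},{"xyz":[268,37,40],"rot":[0,0,0]},{"xyz":[268,37,70],"rot":[0,0,0]},{"xyz":[268,37,81],"rot":[0,0,0]},{"xyz":[268,37,81],"rot":[0,0,0]}]' 255 | grep -v .
python3 -c "
from h import *
go(V(-41,-205,73),1.518)"
```

```text
shift [ 2.4  7.1 -9. ] rot [-0.008   0.0042 -0.0008] at [527.4 246.5  25.1] j6 0.47 F [-0.  -0.3  0.1] M [-0.089 -0.025  0.01 ] t 24.4667
```

```bash
python3 -m inch '[{"xyz":[0,0,0],"rot":[0,0,0]},{"xyz":[0,0,0],"rot":[0,0,0]}]' 255 | grep -v .
python3 -c "
from h import *
go(V(-41,-205,73),1.518)"
python3 -m inch '[{"xyz":[-10,0,0],"rot":[0,0,0]},{"xyz":[-20,0,0],"rot":[0,0,0]},{"xyz":[-27,0,0],"rot":[0,0,0]},{"xyz":[-34,0,0],"rot":[0,0,0]},{"xyz":[-41,0,0],"rot":[0,0,0]},{"xyz":[-48,0,0],"rot":[0,0,0]},{"xyz":[-55,0,0],"rot":[0,0,0]},{"xyz":[-62,0,0],"rot":[0,0,0]},{"xyz":[-68,0,0],"rot":[0,0,0]},{"xyz":[-74,0,0],"rot":[0,0,0]}]' 255 | grep -E "ee|ft"
python3 -m inch '[{"xyz":[-6,0,0],"rot":[0,0,0]},{"xyz":[-12,0,0],"rot":[0,0,0]},{"xyz":[-18,0,0],"rot":[0,0,0]},{"xyz":[-21,0,0],"rot":[0,0,0]},{"xyz":[-21,0,0],"rot":[0,0,0]},{"xyz":[-21,0,0],"rot":[0,0,0]},{"xyz":[-21,0,0],"rot":[0,0,0]},{"xyz":[-21,0,-30],"rot":[0,0,0]},{"xyz":[-21,0,-60],"rot":[0,0,0]},{"xyz":[-21,0,-80],"rot":[0,0,0]},{"xyz":[-21,0,-80],"rot":[0,0,0]}]' 255 | grep -E "ee|ft"
python3 - <<'E'
from h import *
a=ctrl.get_image("side")[:,:,::-1].astype(int); s=cv2.imread("pics/side0.png").astype(int); c=cv2.imread("pics/c7.png").astype(int)
for nm,P in dict(head=V(-41,-150,82),strut=V(-41,-120,47),standing=V(-41,-178,105)).items():
    u,v=proj("side",P)[0].round().astype(int)
    print(nm,[int(i[v-3:v+4,u-4:u+3].mean()) for i in (s,c,a)])
go(V(-7,-80,130),2.73)
E
```

```text
shift [ 0.   3.  -3.8] rot [ 0.0006 -0.0003 -0.0009] at [531.8 248.7  30.2] j6 0.47 F [1.1 0.3 0.7] M [-0.035 -0.128  0.032] t 24.6333
ee_pos: [527.1, 174.4, 29.5]
ft_force: [-0.7, 0.2, 0.2]
ee_pos: [529.1, 155.3, 113.7]
ft_force: [0.3, -0.0, -0.1]
head [209, 81, 239]
strut [196, 77, 182]
standing [66, 137, 71]
shift [-31.2 -32.1  20.5] rot [ 0.0048  0.0014 -1.2117] at [527.8 154.9 111.7] j6 0.32 F [-0.3  0.7 -0.5] M [-0.04  -0.045 -0.023] t 26.4333
```

The side patches match the original "pawl in" look. Back to the knob.

```bash
python3 -m inch '[{"xyz":[-31,-32,0],"rot":[0,0,-0.12]},{"xyz":[-31,-32,0],"rot":[0,0,-0.24]},{"xyz":[-31,-32,0],"rot":[0,0,-0.36]},{"xyz":[-31,-32,0],"rot":[0,0,-0.48]},{"xyz":[-31,-32,0],"rot":[0,0,-0.58]},{"xyz":[-31,-32,0],"rot":[0,0,-0.58]},{"xyz":[-31,-32,10],"rot":[0,0,-0.58]},{"xyz":[-31,-32,20],"rot":[0,0,-0.58]},{"xyz":[-31,-32,20],"rot":[0,0,-0.58]}]' 0 | grep -v .
python3 -c "
from h import *
go(V(-7,-80,60),2.1)"
```

```text
shift [-1.   3.8 65.9] rot [-0.0041 -0.0013 -0.0041] at [490.7 124.5  86.9] j6 -0.3 F [-0.1  0.6  0.3] M [-0.018 -0.096 -0.042] t 27.1833
```

```bash
python3 -m inch '[{"xyz":[0,1,0],"rot":[0,0,0]},{"xyz":[0,1,30],"rot":[0,0,0]},{"xyz":[0,1,58],"rot":[0,0,0]},{"xyz":[0,1,66],"rot":[0,0,0]},{"xyz":[0,1,66],"rot":[0,0,0]},{"xyz":[0,1,66],"rot":[0,0,0]}]' 0 | grep -v .
python3 -c "
from h import *
go(V(-7,-80,60),2.1)"
python3 -m inch '[{"xyz":[0,0,0],"rot":[0,0,0]},{"xyz":[0,0,0],"rot":[0,0,0]},{"xyz":[0,0,0],"rot":[0,0,0]},{"xyz":[0,0,0],"rot":[0,0,0]},{"xyz":[0,0,0],"rot":[0,0,0]},{"xyz":[0,0,0],"rot":[0,0,0]},{"xyz":[0,0,0],"rot":[0,0,0]},{"xyz":[0,0,0],"rot":[0,0,0]}]' 255 | grep -v .; python3 st.py
```

```text
shift [-0.3  0.8  2.7] rot [-0.0008 -0.0003 -0.0026] at [493.4 125.4  23.7] j6 -0.3 F [-0.  -0.9  0.1] M [-0.03  -0.123  0.035] t 27.6833
psi 2.0975 pos [494.7 125.9  23.8] F [-0.8  2.9 -9.8] M [0.218 0.665 0.037] j6 -0.3 w 38.6 g 30.10255515575409 t 28.35
```

```bash
python3 -m inch '[{"xyz":[0,0,0],"rot":[0,0,0.09]},{"xyz":[0,0,0],"rot":[0,0,0.18]},{"xyz":[0,0,0],"rot":[0,0,0.27]},{"xyz":[0,0,0],"rot":[0,0,0.36]},{"xyz":[0,0,0],"rot":[0,0,0.45]}]' 255 | grep -v .; python3 st.py
python3 -m inch '[{"xyz":[0,0,0],"rot":[0,0,0.09]},{"xyz":[0,0,0],"rot":[0,0,0.18]},{"xyz":[0,0,0],"rot":[0,0,0.27]}]' 255 | grep -v .; python3 st.py
python3 -m inch '[{"xyz":[0,0,0],"rot":[0,0,0.045]},{"xyz":[0,0,0],"rot":[0,0,0.0875]}]' 255 | grep -v .; python3 st.py
python3 -m inch '[{"xyz":[0,0,0],"rot":[0,0,0.045]},{"xyz":[0,0,0],"rot":[0,0,0.0875]}]' 255 | grep -v .; python3 st.py
```

```text
psi 1.6434 pos [494.4 125.9  23.7] F [ 2.3  2.1 -1.2] M [ 0.336 -0.291  0.105] j6 0.15 w 38.3 g 29.9967822432518 t 28.7667
psi 1.3734 pos [494.3 125.9  23.7] F [ 2.2  2.4 -1.3] M [ 0.424 -0.193  0.057] j6 0.42 w 38.6 g 29.996484518051147 t 29.0167
psi 1.2878 pos [494.2 125.9  23.7] F [ 2.   2.  -0.4] M [ 0.447 -0.218  0.061] j6 0.51 w 38.4 g 29.998999536037445 t 29.1833
psi 1.2006 pos [494.2 125.9  23.7] F [ 0.9  2.2 -0.9] M [ 0.463 -0.143  0.113] j6 0.6 w 38.5 g 29.998799264431 t 29.35
```

```bash
cat > m.sh <<'E'
grep -E ft >/dev/null; python3 st.py | sed 's/pos.*M/M/'
E
python3 -m inch '[{"xyz":[0,0,0],"rot":[0,0,0.045]},{"xyz":[0,0,0],"rot":[0,0,0.0875]}]' 255 | sh m.sh
python3 -m inch '[{"xyz":[0,0,0],"rot":[0,0,0]}]' 255 | sh m.sh
python3 -m inch '[{"xyz":[0,0,0],"rot":[0,0,0.045]},{"xyz":[0,0,0],"rot":[0,0,0.0875]}]' 255 | sh m.sh
python3 -m inch '[{"xyz":[0,0,0],"rot":[0,0,0]}]' 255 | sh m.sh
python3 -m inch '[{"xyz":[0,0,0],"rot":[0,0,0.045]},{"xyz":[0,0,0],"rot":[0,0,0.0875]}]' 255 | sh m.sh
python3 -m inch '[{"xyz":[0,0,0],"rot":[0,0,0]}]' 255 | sh m.sh
```

```text
psi 1.1131 M [ 0.521 -0.193  0.092] j6 0.68 w 38.0 g 29.998896718025208 t 29.5167
psi 1.1136 M [ 0.61  -0.213 -0.049] j6 0.68 w 38.5 g 30.000331699848175 t 29.6
psi 1.0272 M [ 0.65  -0.202  0.071] j6 0.77 w 38.5 g 29.99864101409912 t 29.7667
psi 1.0273 M [ 0.718 -0.231 -0.067] j6 0.77 w 38.2 g 30.000396966934204 t 29.85
psi 0.9407 M [ 0.846 -0.291  0.045] j6 0.86 w 38.7 g 29.998708069324493 t 30.0167
psi 0.9406 M [ 0.883 -0.265 -0.09 ] j6 0.86 w 38.6 g 30.000354945659637 t 30.1
```

```bash
python3 -m inch '[{"xyz":[0,0,0],"rot":[0,0,0.045]},{"xyz":[0,0,0],"rot":[0,0,0.0875]}]' 255 | sh m.sh
python3 -m inch '[{"xyz":[0,0,0],"rot":[0,0,0]}]' 255 | sh m.sh
python3 -m inch '[{"xyz":[0,0,0],"rot":[0,0,0.045]},{"xyz":[0,0,0],"rot":[0,0,0.0875]}]' 255 | sh m.sh
python3 -m inch '[{"xyz":[0,0,0],"rot":[0,0,0]}]' 255 | sh m.sh
```

```text
psi 0.8536 M [ 0.973 -0.304  0.092] j6 0.94 w 38.5 g 29.998753666877747 t 30.2667
psi 0.8532 M [ 0.867 -0.273 -0.107] j6 0.94 w 38.4 g 30.000303983688354 t 30.35
psi 0.7661 M [ 1.025 -0.229  0.071] j6 1.03 w 38.7 g 29.998644590377808 t 30.5167
psi 0.7657 M [ 0.893 -0.197  0.02 ] j6 1.03 w 38.3 g 30.000358521938324 t 30.6
```

```bash
python3 -m inch '[{"xyz":[0,0,0],"rot":[0,0,0.045]},{"xyz":[0,0,0],"rot":[0,0,0.0875]}]' 255 | sh m.sh
python3 -m inch '[{"xyz":[0,0,0],"rot":[0,0,0]}]' 255 | sh m.sh
```

```text
psi 0.6786 M [ 0.975 -0.229  0.027] j6 1.12 w 38.3 g 29.998735785484314 t 30.7667
psi 0.6781 M [ 0.892 -0.248 -0.025] j6 1.12 w 38.5 g 30.000409483909607 t 30.85
```

```bash
python3 -m inch '[{"xyz":[0,0,0],"rot":[0,0,0.045]},{"xyz":[0,0,0],"rot":[0,0,0.0875]}]' 255 | sh m.sh
python3 -m inch '[{"xyz":[0,0,0],"rot":[0,0,0]}]' 255 | sh m.sh
python3 -m inch '[{"xyz":[0,0,0],"rot":[0,0,0.045]},{"xyz":[0,0,0],"rot":[0,0,0.0875]}]' 255 | sh m.sh
python3 -m inch '[{"xyz":[0,0,0],"rot":[0,0,0]}]' 255 | sh m.sh
```

```text
psi 0.591 M [ 1.023 -0.196  0.12 ] j6 1.2 w 38.2 g 29.99879479408264 t 31.0167
psi 0.5907 M [ 0.994 -0.2   -0.066] j6 1.21 w 38.2 g 30.000319182872772 t 31.1
psi 0.5035 M [ 1.088 -0.189  0.101] j6 1.29 w 38.0 g 29.998641908168793 t 31.2667
psi 0.5032 M [ 0.993 -0.166 -0.001] j6 1.29 w 38.5 g 30.000320971012115 t 31.35
```

Run:
```python
from h import *
# jaw travel check: bright/edge change vs c7 along the jaw in the side view
a=ctrl.get_image("side")[:,:,::-1].copy(); cv2.imwrite("pics/c8.png",a)
g=lambda i:cv2.cvtColor(i,cv2.COLOR_BGR2GRAY).astype(float)
c=cv2.imread("pics/c7.png")
for nm,im in (("open",g(c)),("now",g(a))):
    for x in (10,):
        print(nm,[int(im[tuple(proj("side",V(x,y,47))[0].round().astype(int)[::-1])]) for y in range(0,70,3)])
```

```text
open [137, 134, 155, 169, 169, 159, 157, 155, 149, 160, 170, 184, 200, 222, 171, 197, 205, 197, 197, 191, 173, 173, 180, 165]
now [120, 128, 132, 140, 140, 138, 138, 141, 165, 162, 160, 160, 156, 166, 176, 153, 158, 249, 246, 139, 240, 240, 245, 213]
```

```bash
python3 - <<'E'
from h import *
g=lambda f:cv2.resize(cv2.imread(f,0),None,fx=4,fy=4,interpolation=cv2.INTER_CUBIC)
c,a,s=g("pics/c7.png"),g("pics/c8.png"),g("pics/side0.png")
p=proj("side",np.array([V(x,y,z) for x in(-28,16) for y in(12,24) for z in (34,47)]))*4
u0,v0=(p.min(0)-6).astype(int); u1,v1=(p.max(0)+6).astype(int)
T=c[v0:v1,u0:u1]; e=lambda y:proj("side",V(-6,18+y,42))[0]*4
base=e(0)
for nm,im in (("now",a),("start",s),("self",c)):
    r=cv2.matchTemplate(im[v0-160:v1+20,u0-20:u1+160],T,cv2.TM_CCOEFF_NORMED); _,m,_,l=cv2.minMaxLoc(r)
    d=np.array([l[0]-20,l[1]-160]); ys=np.arange(-5,40,.25); k=np.argmin([np.linalg.norm(e(y)-base-d) for y in ys]); print(nm,m,d,"shift mm",ys[k])
E
python3 -m inch '[{"xyz":[0,0,0],"rot":[0,0,0.045]},{"xyz":[0,0,0],"rot":[0,0,0.0875]}]' 255 | sh m.sh
python3 -m inch '[{"xyz":[0,0,0],"rot":[0,0,0]}]' 255 | sh m.sh
```

```text
now 0.5642942786216736 [ 46 -43] shift mm 39.75
start 0.8000532984733582 [ 19 -26] shift mm 23.5
self 1.0 [0 0] shift mm 0.0
psi 0.4162 M [ 1.104 -0.121  0.136] j6 1.38 w 38.3 g 29.998590052127838 t 31.5667
psi 0.4158 M [ 1.097 -0.165  0.025] j6 1.38 w 38.4 g 30.000173449516296 t 31.65
```

```bash
python3 -m inch '[{"xyz":[0,0,0],"rot":[0,0,0.045]},{"xyz":[0,0,0],"rot":[0,0,0.0875]}]' 255 | sh m.sh
python3 -m inch '[{"xyz":[0,0,0],"rot":[0,0,0]}]' 255 | sh m.sh; python3 -m inch '[{"xyz":[0,0,0],"rot":[0,0,0]}]' 255 | sh m.sh
```

```text
psi 0.3288 M [ 1.098 -0.178  0.245] j6 1.47 w 38.2 g 29.998593628406525 t 31.8167
psi 0.3285 M [ 1.128 -0.161  0.107] j6 1.47 w 38.0 g 30.00023514032364 t 31.9
psi 0.3305 M [ 1.167 -0.23   0.066] j6 1.47 w 38.6 g 29.9997416138649 t 31.9833
```

```bash
python3 -m inch '[{"xyz":[0,0,0],"rot":[0,0,0.035]},{"xyz":[0,0,0],"rot":[0,0,0.07]}]' 255 | sh m.sh
python3 -m inch '[{"xyz":[0,0,0],"rot":[0,0,0]}]' 255 | sh m.sh; python3 -m inch '[{"xyz":[0,0,0],"rot":[0,0,0]}]' 255 | sh m.sh
```

```text
psi 0.2595 M [ 1.202 -0.143  0.23 ] j6 1.54 w 38.3 g 29.998856484889984 t 32.15
psi 0.259 M [ 1.179 -0.108  0.145] j6 1.54 w 38.3 g 30.000067949295044 t 32.2333
psi 0.2606 M [ 1.187 -0.15   0.136] j6 1.54 w 38.5 g 29.999777376651764 t 32.3167
```

```bash
python3 -m inch '[{"xyz":[0,0,0],"rot":[0,0,0.04]},{"xyz":[0,0,0],"rot":[0,0,0.075]}]' 255 | sh m.sh
python3 -m inch '[{"xyz":[0,0,0],"rot":[0,0,0]}]' 255 | sh m.sh
python3 -m inch '[{"xyz":[0,0,0],"rot":[0,0,0]},{"xyz":[0,0,0],"rot":[0,0,0]},{"xyz":[0,0,0],"rot":[0,0,0]},{"xyz":[0,0,0],"rot":[0,0,0]},{"xyz":[0,0,0],"rot":[0,0,0]},{"xyz":[0,0,-20],"rot":[0,0,0]},{"xyz":[0,0,-60],"rot":[0,0,0]},{"xyz":[0,0,-100],"rot":[0,0,0]},{"xyz":[0,0,-130],"rot":[0,0,0]},{"xyz":[0,0,-130],"rot":[0,0,0]}]' 0 | sh m.sh
python3 - <<'E'
from h import *
a=ctrl.get_image("side")[:,:,::-1].copy(); cv2.imwrite("pics/c9.png",a); c=cv2.imread("pics/c7.png").astype(int); s=cv2.imread("pics/side0.png").astype(int)
roi=a[200:290,300:360].astype(int); b,g,r=roi[...,0],roi[...,1],roi[...,2]
v,u=np.nonzero((r-b>45)&(r>120)&(g-b>15)); print("wood bbox",u.min()+300,u.max()+300,np.percentile(v,[1,99])+200,len(u))
for y in (48,55,58,61): print(y,proj("side",np.array([V(-20,y,26),V(20,y,26),V(-20,y,50),V(20,y,50)])).round(1).tolist())
for nm,P in dict(head=V(-41,-150,82),strut=V(-41,-120,47)).items():
    u,v=proj("side",P)[0].round().astype(int); print(nm,[int(i[v-3:v+4,u-4:u+3].mean()) for i in (s,c,a)])
E
```

```text
psi 0.1843 M [ 1.303 -0.18   0.258] j6 1.61 w 38.6 g 29.998834133148193 t 32.4833
psi 0.1841 M [ 1.208 -0.179  0.11 ] j6 1.61 w 38.6 g 30.000167191028595 t 32.5667
psi 0.183 M [ 0.007 -0.013  0.032] j6 1.61 w 87.6 g 0.0 t 33.4
wood bbox 318 343 [227.   267.65] 436
48 [[316.5, 268.5], [336.3, 273.1], [316.6, 257.8], [336.6, 262.3]]
55 [[317.9, 266.7], [337.6, 271.2], [318.0, 256.0], [337.9, 260.5]]
58 [[318.5, 265.9], [338.1, 270.4], [318.6, 255.2], [338.5, 259.7]]
61 [[319.0, 265.1], [338.7, 269.6], [319.2, 254.4], [339.1, 258.9]]
head [209, 81, 206]
strut [196, 77, 201]
```

```bash
python3 -c "
from workcell import ctrl
print(ctrl.close_job())"
```

```text
the job is handed in; nothing more can be done
None
```

I've handed the job in at about 33 s: the block is seated between the jaws, wax up, the pawl is back in, and the knob is an estimated one or two clicks past first bearing. The click count comes from noisy torque readings, not counted clicks; the pawl, jaws and block were checked in the pictures, but I had no pictures left to view the final state.

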